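# Swing the square tester round the post and dock it

## Task

Keeping the square tester flat on the plate, push it against the fixed corner post so that it swings a quarter turn round it and its connector nose points at the dock; then slide it along the guide rail until the nose is plugged fully home and the housing sits flush against the dock. Push slowly and gently, never pressing or knocking it harder than about 20 N, and leave the other things on the bench where they are.

Things in the scene. Friction and masses are not known exactly. Their poses are not given: they have to be found in the camera images.
- fixture: Docking plate fixed to the bench: a flat 280 (x) by 450 (y) by 8 mm plate; origin at the centre of its underside (top at z = 8 mm), z up; stands elsewhere and turned up to 0.3 rad each time. In its frame, mm: post at (-55, 20); lane for the tester along +y, from the post to the dock, between the rail (face at x = -47) and open space. Three bystanders stand near its edges.
- post: The corner post: a fixed round steel post, 16 mm diameter, 40 mm high above the plate; origin at its foot, on its axis. Its +x side is level with the rail's guiding face.
- rail (a point): Guide rail, 12 mm wide, 22 mm high above the plate, running 180 mm along the plate's +y from beside the post. The black dock stands across its far part, 90 mm wide from the rail's face, 30 mm high, with a 30 mm wide slot, open above, in its middle. The point: on the guiding face (it looks to +x), half-way along (y = 115 mm in the plate's frame), on the plate; axes as the plate's.
- tester: The tester: a loose square housing 90 x 90 mm, 32 mm high, 0.25 to 0.5 kg, too wide to grip; origin at the centre of its underside, z up. Stands pushes up to 25 N. Starts with its axes within 0.2 rad of the plate's, its +y side up to 50 mm short of the post, the post opposite the -x half of that side. Swung a quarter turn anticlockwise (from above) its former +y side lies along the rail.
- nose (a point): Middle of the tip of the tester's connector nose, a block 24 mm wide and 14 mm high that sticks out 12 mm from the middle of the tester's own +x side. The point is 57 mm from the tester's centre, 16 mm above its underside; axes as the tester's.
- contact (a joint): Travel (m) of the contact block in the dock's slot, pushed along the plate's +y by the nose; 0 at the start, about 0.007 with the tester flush. Its face waits 5 mm inside the slot; it drags with about 4 N, has no spring and stays where pushed. The rigid dock's own place is not measured: its front face lies anywhere from y = 145 to 170 mm in the plate's frame, to be found by feel or by eye.
- driver: Screwdriver, 130 mm long, lying on the plate near its -x edge; a bystander, to be left where it is.
- screw_jar: Small glass screw jar, 30 mm diameter, 34 mm high, on the plate near its +x edge, by the dock; a bystander, to be left where it is.
- solder_reel: Small steel reel, 38 mm diameter, 26 mm high, on the plate near its +x -y corner; a bystander, to be left where it is.
- phone: Black phone, 72 by 148 by 8 mm, lying beside the plate; a bystander, to be left where it is.
- power_bank: Dark metal power bank, 74 by 155 by 18 mm, lying beside the plate; a bystander, to be left where it is.
- flux_bottle: White bottle, 36 mm diameter, 85 mm high, beside the plate; a bystander, to be left where it is.
- brush_pot: White ceramic pot, 56 mm diameter, 70 mm high, beside the plate; a bystander, to be left where it is.
Things that resemble listed ones, but are neither listed nor needed, are in the scene too. There is more than one size of the tester; the one meant has the size given above.

How it is judged:
By the outcome, as a careful person would: the job done as asked, in the order asked, and still so for the second after the job is handed in, with the robot touching nothing.
It also fails if it takes over 72 s, if anything falls off the work surface, if the arm or the gripper's body presses on something with over 40 N, if the wrist force passes 120 N, or if a joint passes its speed limit or range.

## Robot

A 7-joint arm with a two-finger parallel gripper is mounted at the origin on the work surface. World frame = base frame: x ahead of the robot, y to its left, z up, the work surface at z = 0. Lengths are in m, angles in rad, forces in N, time in s.
With the tool pointing down it reaches from about 0.4 to 0.85 m from the base axis. Payload 4.5 kg.
Tool frame: the origin (TCP) lies midway between the tips of the shut fingers; the grasp point (between the pads) lies 19 mm behind it; z points along the fingers, y is the direction in which the jaws open and shut (so a half turn about z gives the same grasp; the last joint's range is limited). The gripper opens to 88 mm and grips with 3 to 60 N. Pads are 18 mm wide; open, the fingers measure 123 mm over their backs; the gripper's body (75 mm by 187 mm) begins 45 mm behind the grasp point.
Start: joints at [-1.116, 0.689, -0.195, 1.565, 0.157, 0.902, -0.215], TCP at [0.255, 0.571, 0.239] pointing down, gripper open.
Joint ranges: [-3.01, 3.01], [-0.46, 2.08], [-1.47, 1.51], [0.13, 2.56], [-1, 4.14], [0.04, 2.09], [-2.66, 2.66]. Speed limits (rad/s): [2.57, 2.57, 3.14, 3.14, 3.14, 3.14, 3.14].

## Interface

Orientations are given as a unit quaternion [x, y, z, w].
In Python, from plant import r gives the robot as it stands.
- The arm moves only by the tool play_rows, never from a script. Its argument "targets" is a list of rows, each an object of numbers: "jaw": the closure, from 0 (fully open) to 1 (shut); "dx", "dy", "dz": the shift along the tool's x, y, z in m; "yaw": the turn about the tool's z in rad. A call has exactly 5 rows; each row shifts and turns the pose as measured when the row begins, along the tool's axes as they then stand; what a row does not reach is not made up. A row lasts 1/10 s, in which the tool goes at most 50 mm and 8.59 degrees, less where a joint would pass 70% of its speed; a pose out of reach is approached as far as the arm can. A call with a gripper value outside its range is refused whole. The fingers move at their own pace and stop on an object; "squeeze" is the grip in N (left out, the last holds). Time passes only in rows, so rows that do not move let the fingers close, or fill a call up. It gives the time, the measured TCP pose, the force and the opening at its end, in the units of the state.
- r.get_state(): the state, without advancing time (a new reading comes with each control period).
- r.snapshot(name): name is "scene" or "top" or "wrist"; returns a dict with "frame" (480x640x3 uint8, red, green, blue), "z_map" (480x640 float32, m along the optical axis (not along the pixel's ray), 0 where there is no reading), "mtx" (3x3 intrinsics, pixels), "position" and "orientation" of the camera in the world; the wrist camera has in their place "T_tool_cam" (4x4, takes a point from camera to tool coordinates, whose origin is the TCP and whose axes are the flange's). Camera axes: x right, y up, looking along -z (the intrinsics and any distortion apply to the point x, -y, -z); pixel columns grow to the right and rows downward; lengths in m; the calibration is good to about 2 mm. The wrist camera is an equidistant fisheye: a pixel r from the principal point sees the ray r / f radians off the axis. A picture is of the moment at which its call begins: read the wrist's pose just before it.
- r.finish_job(): hands the job in, once; it reports no verdict.
The state is a dict: "clock": time; "q": joint angles; "qd": joint speeds; "joint_torque": joint torques, N m; "tool_pos": TCP position; "eef_rot": TCP orientation; "contact_force": force on the tool from outside, world axes, zero at the start; "moment": the same for the moment, N m; "opening": opening from 0.0 (shut) to 1.0 (fully open).
Only numpy, scipy, OpenCV 4.12 (cv2) and the standard library are available. Lean on these libraries where they do the work, as an engineer would, in place of code of your own. Each camera call takes 0.05 s, during which the arm holds its last target.

## Working session

There is one attempt and no reset: what is moved stays moved. The work goes in short steps, Python scripts to look and compute and a tool call to move; the robot and the scene stay as the last step left them, time stands still between calls to the robot, and variables do not carry over. Pictures are saved under pics/ and viewed, and the job is handed in when it is done.

Besides the shell and the picture viewer there is one more tool, called after "Request:" as name(argument=value, ...) on one line, values as JSON. play_rows: Moves the arm, as the interface text tells. Its arguments: {"type":"object","properties":{"targets":{"type":"array"},"squeeze":{"type":"number"}},"required":["targets"]}

```bash
ls; mkdir -p pics
python3 - <<'E'
from plant import r
import cv2,numpy as np,json
s=r.get_state(); print({k:np.round(v,4).tolist() for k,v in s.items()})
for n in("scene","top"):
    d=r.snapshot(n); cv2.imwrite(f"pics/{n}0.png",d["frame"][:,:,::-1]); np.savez(f"{n}0.npz",**d)
    print(n,d["mtx"],d["position"],d["orientation"],[k for k in d])
E
```

```text
pics
{'clock': 0.0, 'q': [-1.1162, 0.69, -0.1945, 1.5663, 0.1573, 0.9025, -0.2151], 'qd': [-0.0, 0.0003, 0.0006, -0.0012, -0.0005, 0.001, 0.0011], 'joint_torque': [0.0008, -52.7557, -1.2664, -15.3419, -0.0527, 0.007, 0.0002], 'tool_pos': [0.2551, 0.5699, 0.2379], 'eef_rot': [0.2088, 0.978, -0.0009, -0.0001], 'contact_force': [-0.0521, -0.9225, 0.0994], 'moment': [0.0117, 0.0144, 0.0007], 'opening': 0.9998}
scene [[510.98306935   0.         316.31470203]
 [  0.         510.98306935 236.80586801]
 [  0.           0.           1.        ]] [1.16701474 0.16137371 0.98972583] [0.17609561 0.22527523 0.76377697 0.57869348] ['frame', 'z_map', 'mtx', 'position', 'orientation']
top [[591.5592872    0.         317.49745033]
 [  0.         591.5592872  230.73081729]
 [  0.           0.           1.        ]] [0.29517044 0.00589311 1.76435709] [ 0.05633036 -0.05908731 -0.70405815  0.70543441] ['frame', 'z_map', 'mtx', 'position', 'orientation']
```

View pics/scene0.png

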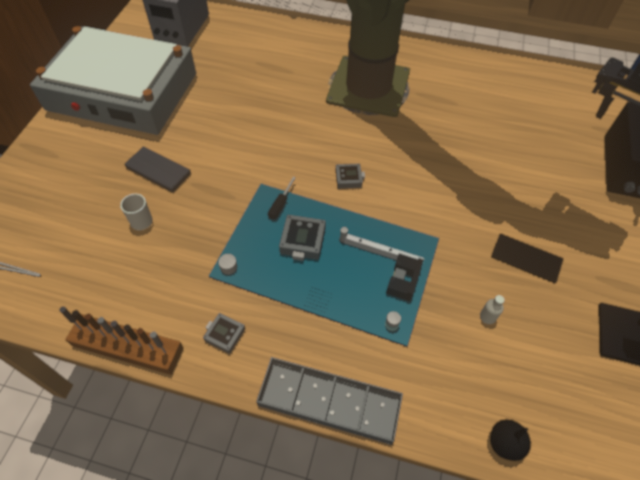

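View pics/top0.png

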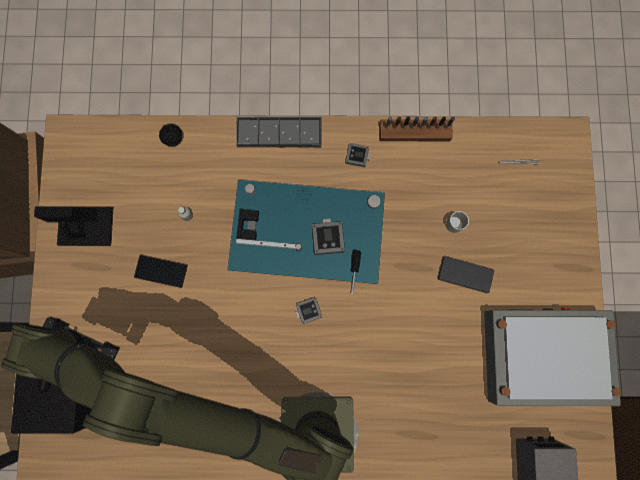

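```bash
cat > h.py <<'E'
import cv2,numpy as np
from scipy.spatial.transform import Rotation as R
def load(n): return dict(np.load(n+".npz"))
def ray(d,uv):
    uv=np.atleast_2d(uv).astype(float);K=d["mtx"]
    v=np.c_[(uv[:,0]-K[0,2])/K[0,0],-(uv[:,1]-K[1,2])/K[1,1],-np.ones(len(uv))]
    return R.from_quat(d["orientation"]).apply(v)
def onz(d,uv,z):
    v=ray(d,uv);p=d["position"];return p+v*((z-p[2])/v[:,2])[:,None]
def proj(d,X):
    c=R.from_quat(d["orientation"]).inv().apply(np.atleast_2d(X)-d["position"]);K=d["mtx"]
    return np.c_[K[0,0]*c[:,0]/-c[:,2]+K[0,2],K[1,1]*-c[:,1]/-c[:,2]+K[1,2]]
E
python3 - <<'E'
from h import *
for n in("top0","scene0"):
    d=load(n);f=d["frame"];hsv=cv2.cvtColor(f,cv2.COLOR_RGB2HSV)
    m=((hsv[...,0]>80)&(hsv[...,0]<105)&(hsv[...,1]>110)).astype(np.uint8)
    m=cv2.morphologyEx(m,cv2.MORPH_OPEN,np.ones((3,3)))
    cs,_=cv2.findContours(m,0,2);c=max(cs,key=cv2.contourArea)
    P=onz(d,c.reshape(-1,2),0.008)[:,:2]
    b=cv2.minAreaRect((P*1000).astype(np.float32));print(n,cv2.contourArea(c),b)
d=load("top0");f=d["frame"]
c=f[170:300,220:400];cv2.imwrite("pics/topcrop.png",cv2.resize(c[:,:,::-1],None,fx=4.4,fy=4.4,interpolation=cv2.INTER_CUBIC))
d=load("scene0");f=d["frame"]
c=f[160:350,200:450];cv2.imwrite("pics/scenecrop.png",cv2.resize(c[:,:,::-1],None,fx=3,fy=3,interpolation=cv2.INTER_CUBIC))
E
```

```text
top0 9356.5 ((585.544921875, 32.10150146484375), (445.9141845703125, 274.70294189453125), 84.97537994384766)
scene0 18870.0 ((591.2340698242188, 32.970306396484375), (439.3315124511719, 270.6347961425781), 84.80582427978516)
```

View pics/topcrop.png

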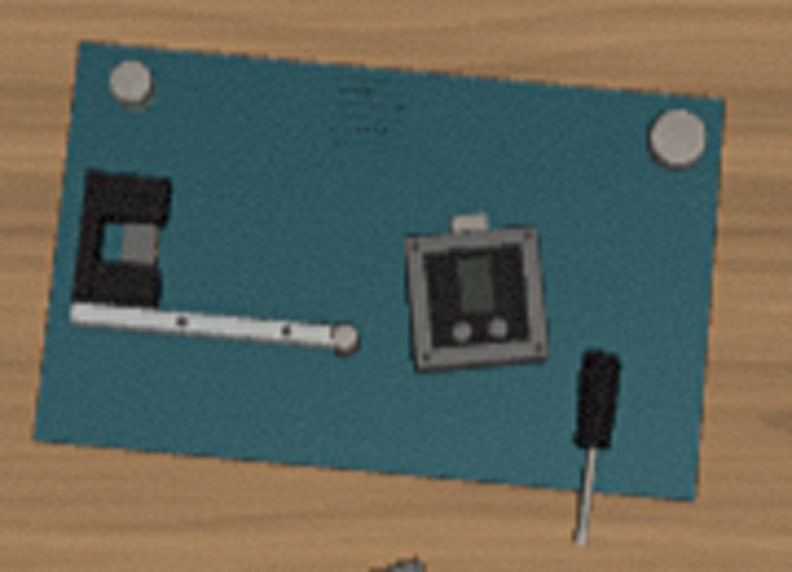

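View pics/scenecrop.png

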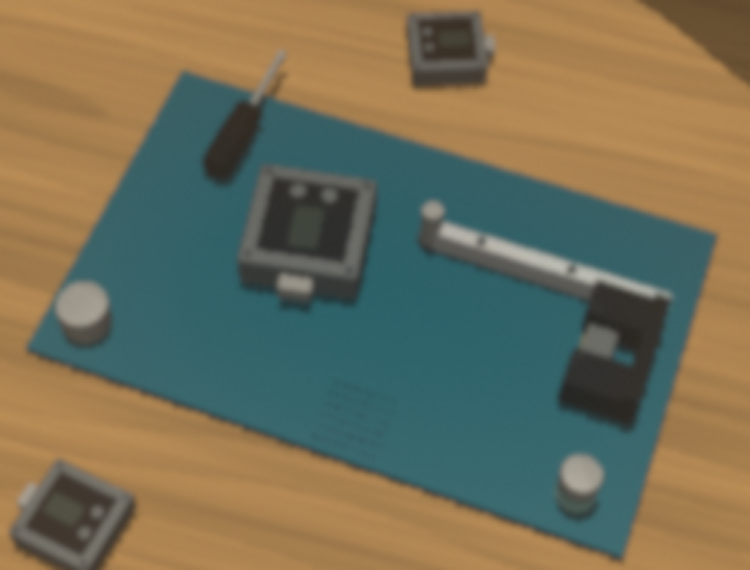

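```bash
cat >> h.py <<'E'
def plan(s,goal,th,n=5,step=0.045):
    """rows to go to goal xyz with tool-x heading th(world rad)"""
    p=np.array(s["tool_pos"]);Rm=R.from_quat(s["eef_rot"]).as_matrix()
    h=np.arctan2(Rm[1,0],Rm[0,0]);
    print("pos",p.round(4),"heading",round(h,3),"tilt",np.round(Rm[:,2],3),"F",np.round(s["contact_force"],2),"t",round(s["clock"],2),"q7",round(s["q"][6],2))
    for i in range(n):
        e=np.array(goal)-p;L=np.linalg.norm(e);st=e*min(1,step/max(L,1e-9))
        dyaw=np.clip(-((th-h+np.pi)%(2*np.pi)-np.pi),-.145,.145)
        t=[np.cos(h)*st[0]+np.sin(h)*st[1],np.sin(h)*st[0]-np.cos(h)*st[1],-st[2]]
        print("dx %.4f dy %.4f dz %.4f yaw %.3f"%(*t,dyaw)); p=p+st;h-=dyaw
    print("end",p.round(4),h)
E
python3 - <<'E'
from plant import r
from h import *
d=r.snapshot("wrist");print(d["T_tool_cam"],d["mtx"])
plan(r.get_state(),[0.53,0.03,0.33],1.484)
E
```

```text
[[ 1.23576458e-03  9.65284887e-01  2.61196401e-01  6.67768216e-02]
 [ 9.99999031e-01 -1.02556017e-03 -9.41075967e-04  7.70776761e-05]
 [-6.40533784e-04  2.61197311e-01 -9.65285219e-01 -1.45542457e-01]
 [ 0.00000000e+00  0.00000000e+00  0.00000000e+00  1.00000000e+00]] [[371.64829954   0.         317.60902697]
 [  0.         371.64829954 240.68062949]
 [  0.           0.           1.        ]]
pos [0.2551 0.57   0.2381] heading 2.721 tilt [-0.    -0.001 -1.   ] F [ 0.98 -0.59  0.05] t 0.15 q7 -0.22
dx -0.0346 dy -0.0279 dz -0.0067 yaw 0.145
dx -0.0383 dy -0.0227 dz -0.0067 yaw 0.145
dx -0.0412 dy -0.0169 dz -0.0067 yaw 0.145
dx -0.0432 dy -0.0108 dz -0.0067 yaw 0.145
dx -0.0443 dy -0.0044 dz -0.0067 yaw 0.145
end [0.356  0.3718 0.2719] 1.9958500842059843
```

Request:
play_rows(targets=[{"dx":-0.035,"dy":-0.028,"dz":-0.01,"yaw":0.14,"jaw":1},{"dx":-0.038,"dy":-0.023,"dz":-0.01,"yaw":0.14,"jaw":1},{"dx":-0.041,"dy":-0.017,"dz":-0.01,"yaw":0.14,"jaw":1},{"dx":-0.043,"dy":-0.011,"dz":-0.01,"yaw":0.14,"jaw":1},{"dx":-0.044,"dy":-0.005,"dz":-0.01,"yaw":0.14,"jaw":1}], squeeze=20)

```text
clock: 0.65
tool_pos: [0.3525, 0.371, 0.2856]
eef_rot: [0.537, 0.844, -0.002, -0.003]
contact_force: [1.1, 0.4, 0.4]
opening: 0.569
```

Run:
```python
from plant import r
from h import *
plan(r.get_state(),[0.53,0.0,0.33],1.484,n=10)
```

```text
pos [0.3525 0.371  0.2856] heading 2.008 tilt [-0.008  0.    -1.   ] F [1.13 0.36 0.44] t 0.65 q7 -0.47
dx -0.0447 dy 0.0004 dz -0.0048 yaw 0.145
dx -0.0442 dy 0.0069 dz -0.0048 yaw 0.145
dx -0.0428 dy 0.0132 dz -0.0048 yaw 0.145
dx -0.0404 dy 0.0192 dz -0.0048 yaw 0.089
dx -0.0385 dy 0.0227 dz -0.0048 yaw -0.000
dx -0.0385 dy 0.0227 dz -0.0048 yaw -0.000
dx -0.0385 dy 0.0227 dz -0.0048 yaw -0.000
dx -0.0385 dy 0.0227 dz -0.0048 yaw -0.000
dx -0.0385 dy 0.0227 dz -0.0048 yaw -0.000
dx -0.0075 dy 0.0044 dz -0.0009 yaw -0.000
end [0.53 0.   0.33] 1.484
```

Request:
play_rows(targets=[{"dx":-0.045,"dy":0,"dz":-0.005,"yaw":0.145,"jaw":1},{"dx":-0.044,"dy":0.007,"dz":-0.005,"yaw":0.145,"jaw":1},{"dx":-0.043,"dy":0.013,"dz":-0.005,"yaw":0.145,"jaw":1},{"dx":-0.04,"dy":0.019,"dz":-0.005,"yaw":0.09,"jaw":1},{"dx":-0.0385,"dy":0.0225,"dz":-0.005,"yaw":0,"jaw":1}])

```text
clock: 1.15
tool_pos: [0.4487, 0.1598, 0.3114]
eef_rot: [0.745, 0.667, -0.002, -0.003]
contact_force: [-0.3, 0.9, 0.4]
opening: 0.114
```

Request:
play_rows(targets=[{"dx":-0.0385,"dy":0.0225,"dz":-0.005,"yaw":0,"jaw":1},{"dx":-0.0385,"dy":0.0225,"dz":-0.005,"yaw":0,"jaw":1},{"dx":-0.0385,"dy":0.0225,"dz":-0.005,"yaw":0,"jaw":1},{"dx":-0.0385,"dy":0.0225,"dz":-0.005,"yaw":0,"jaw":1},{"dx":-0.007,"dy":0.004,"dz":0,"yaw":0,"jaw":1}])

```text
clock: 1.65
tool_pos: [0.5274, -0.0238, 0.3319]
eef_rot: [0.747, 0.664, -0.002, -0.001]
contact_force: [-0.4, 0.3, 0.5]
opening: 0.005
```

```bash
cat >> h.py <<'E'
def wshot(r,name):
    s=r.get_state();d=r.snapshot("wrist");d["tp"]=np.array(s["tool_pos"]);d["tq"]=np.array(s["eef_rot"])
    np.savez(name+".npz",**d);cv2.imwrite("pics/"+name+".png",d["frame"][:,:,::-1]);return d
def wpose(d):
    T=np.eye(4);T[:3,:3]=R.from_quat(d["tq"]).as_matrix();T[:3,3]=d["tp"];return T@d["T_tool_cam"]
def wray(d,uv):
    uv=np.atleast_2d(uv).astype(float);K=d["mtx"]
    a=(uv[:,0]-K[0,2])/K[0,0];b=(uv[:,1]-K[1,2])/K[1,1];t=np.hypot(a,b);k=np.sinc(t/np.pi)/np.maximum(1,0)
    # dir = (sin t * a/t, sin t*b/t, cos t), convert to x,-y,-z
    v=np.c_[a*np.sinc(t/np.pi),-b*np.sinc(t/np.pi),-np.cos(t)]
    T=wpose(d);return T[:3,3],v@T[:3,:3].T
def wonz(d,uv,z):
    o,v=wray(d,uv);return o+v*((z-o[2])/v[:,2])[:,None]
def wproj(d,X):
    T=wpose(d);c=(np.atleast_2d(X)-T[:3,3])@T[:3,:3];c=c*[1,-1,-1];K=d["mtx"]
    t=np.arctan2(np.hypot(c[:,0],c[:,1]),c[:,2]);ph=np.arctan2(c[:,1],c[:,0])
    return np.c_[K[0,0]*t*np.cos(ph)+K[0,2],K[1,1]*t*np.sin(ph)+K[1,2]]
E
python3 - <<'E'
from plant import r
from h import *
s=r.get_state();print(s["tool_pos"],s["eef_rot"],s["qd"])
wshot(r,"w0")
E
```

```text
[ 0.52739945 -0.02384332  0.33187706] [ 0.74742812  0.6643376  -0.00238113 -0.00104889] [ 0.12100949  0.04921099 -0.06818783 -0.05842385 -0.04450728  0.05463706
  0.13845377]
```

View pics/w0.png

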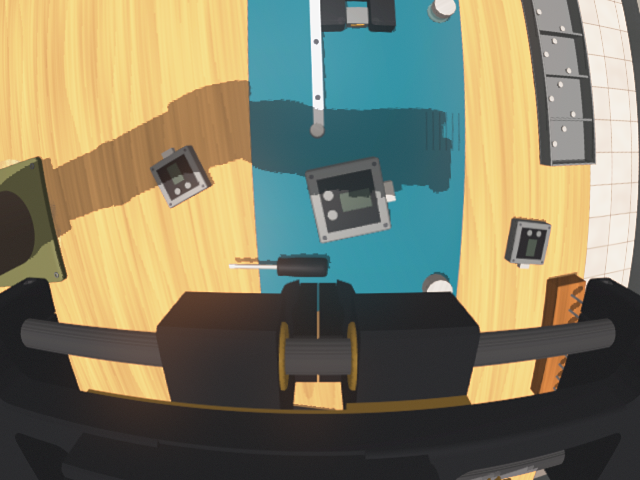

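Run:
```python
from h import *
f=load("w0")["frame"]
cv2.imwrite("pics/w0c.png",cv2.resize(f[110:290,240:480,::-1],None,fx=3.3,fy=3.3,interpolation=cv2.INTER_CUBIC))
cv2.imwrite("pics/w0d.png",cv2.resize(f[0:150,240:480,::-1],None,fx=3.3,fy=3.3,interpolation=cv2.INTER_CUBIC))
```

```text
(no output)
```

View pics/w0c.png

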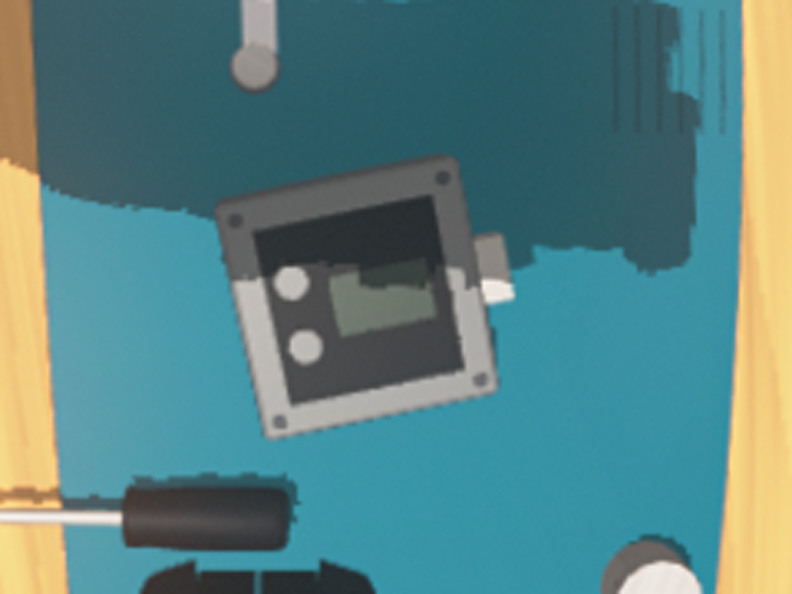

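View pics/w0d.png

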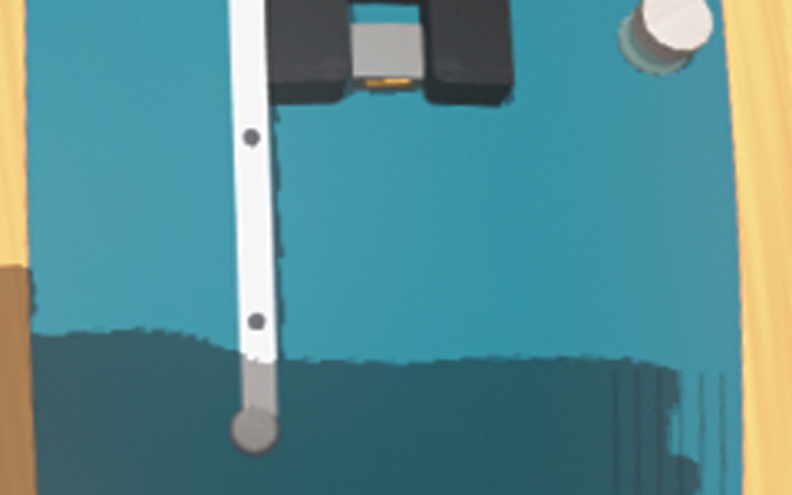

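Run:
```python
from h import *
d=load("w0")
c=lambda a:np.array(a)/3.3+[240,110]; e=lambda a:np.array(a)/3.3+[240,0]
t=wonz(d,c([[216,203],[458,156],[497,389],[269,438]]),.040)[:,:2]
print("tester",t,np.linalg.norm(t-np.roll(t,-1,0),axis=1),"c",t.mean(0))
ax=(t[1]-t[0]+t[2]-t[3]);thT=np.arctan2(ax[1],ax[0]);print("thT",thT)
print("post",wonz(d,c([[255,65]]),.048))
rl=wonz(d,e([[265,10],[276,380]]),.030)[:,:2];print("rail",rl,"heading",np.arctan2(*(rl[0]-rl[1])[::-1]))
print("dock bot",wonz(d,e([[275,103],[350,103],[428,105],[510,105]]),.008)[:,:2])
print("dock top",wonz(d,e([[270,77],[348,76],[425,76],[514,84]]),.038)[:,:2])
# calib check: tester second view
for n in ("top0","scene0"):
    d2=load(n)
    print(n, proj(d2,np.c_[t,[.04]*4]).round(1).tolist())
T=load("top0")
print("top post",onz(T,np.array([[344,338]])/4.4+[220,170],.048)); print("top tester",onz(T,np.array([[407,238],[538,228],[547,357],[416,370]])/4.4+[220,170],.040))
S=load("scene0");print("scene post",onz(S,np.array([[433,210]])/3+[200,160],.048));print(onz(S,np.array([[262,168],[375,180],[357,280],[240,265]])/3+[200,160],.04))
# plate edges in wrist
f=d["frame"];hsv=cv2.cvtColor(f,cv2.COLOR_RGB2HSV)
m=((hsv[...,0]>80)&(hsv[...,0]<105)&(hsv[...,1]>110))
L=[];Rr=[]
for v in range(10,260,10):
    u=np.where(m[v])[0]; L.append([u.min(),v]);Rr.append([u.max()+1,v])
for Q in(L,Rr):
    P=wonz(d,Q,.008)[:,:2]; l=cv2.fitLine(P.astype(np.float32),cv2.DIST_HUBER,0,.001,.001).ravel();print("edge",l,np.arctan2(l[1],l[0]))
```

```text
tester [[ 0.51603519  0.01013441]
 [ 0.60379778  0.01769317]
 [ 0.61101622 -0.06924   ]
 [ 0.52488    -0.07820832]] [0.0880875  0.08723234 0.08660184 0.0887844 ] c [ 0.5639323  -0.02990518]
thT 0.09475388932268396
post [[0.53554665 0.0571779  0.048     ]]
rail [[0.55780892 0.21697664]
 [0.54505244 0.07435664]] heading 1.4815898397846594
dock bot [[0.55797947 0.18543665]
 [0.58635933 0.18259878]
 [0.61612066 0.17950388]
 [0.64818224 0.17787843]]
dock top [[0.55601044 0.18670453]
 [0.58375381 0.18431739]
 [0.61142569 0.18225242]
 [0.64366562 0.17750894]]
top0 [[313.8, 252.0], [311.3, 222.6], [340.7, 220.3], [343.9, 249.1]]
scene0 [[325.6, 220.1], [318.5, 252.6], [279.5, 246.0], [287.3, 214.5]]
top post [[0.53031228 0.05587128 0.048     ]]
top tester [[ 0.59936906  0.0142028   0.04      ]
 [ 0.60641074 -0.07396633  0.04      ]
 [ 0.51890203 -0.07952278  0.04      ]
 [ 0.50997495  0.00793141  0.04      ]]
scene post [[0.53617233 0.05849581 0.048     ]]
[[ 0.52898753 -0.07675615  0.04      ]
 [ 0.51622149  0.0088062   0.04      ]
 [ 0.60539307  0.01922122  0.04      ]
 [ 0.6163497  -0.06627843  0.04      ]]
edge [0.08335606 0.9965198  0.45425177 0.0578606 ] 1.4873434
edge [8.5437395e-02 9.9634355e-01 7.2386318e-01 4.7595549e-04] 1.4852546
```

```bash
cat >> h.py <<'E'
# plate frame
YAW=-0.086; C_,S_=np.cos(YAW),np.sin(YAW); EX=np.array([C_,S_]);EY=np.array([-S_,C_]); POST=np.array([.5355,.0575]); O=POST+.055*EX-.020*EY
def toP(p): q=np.atleast_2d(p)[:,:2]-O; return np.c_[q@EX,q@EY]
def toW(p): p=np.atleast_2d(p); return O+p[:,:1]*EX+p[:,1:2]*EY
E
python3 - <<'E'
from h import *
d=load("w0");c=lambda a:np.array(a)/3.3+[240,110]
print("O",O)
print("driver end",toP(wonz(d,c([[290,490],[290,550],[125,490],[125,550]]),.018))*1000)
print("reel top",toP(wonz(d,c([[655,590]]),.034))*1000)
print("tester",toP([[.5639,-.0299]])*1000)
print("dock bot",toP([[0.55797947,0.18543665],[0.648,.1779],[.556,.1867],[.6437,.1775]])*1000)
print(toW(np.array([[-.008,-.130]])))
E
```

```text
O [0.58857885 0.03284974]
driver end [[ -46.27688454 -143.70529959]
 [ -46.82781454 -168.95081622]
 [-111.40354245 -141.89890377]
 [-113.01238152 -167.22268259]]
reel top [[ 100.74670049 -186.33238734]]
tester [[-19.19782028 -64.6376035 ]]
dock bot [[-43.59260229 149.39468406]
 [ 46.74259015 149.61811351]
 [-45.67327095 150.48334041]
 [ 42.49283937 148.85024747]]
[[ 0.5694422  -0.09598266]]
```

Run:
```python
from plant import r
from h import *
g=toW([[-.008,-.133]])[0];print(g)
plan(r.get_state(),[*g,0.16],1.60,n=5)
```

```text
[ 0.56918451 -0.09897157]
pos [ 0.5269 -0.0225  0.3314] heading 1.454 tilt [-0.006 -0.001 -1.   ] F [ 0.62 -0.71  0.54] t 1.7 q7 -0.06
dx -0.0166 dy 0.0119 dz 0.0401 yaw -0.145
dx -0.0182 dy 0.0094 dz 0.0401 yaw -0.001
dx -0.0182 dy 0.0094 dz 0.0401 yaw -0.000
dx -0.0182 dy 0.0094 dz 0.0401 yaw -0.000
dx -0.0050 dy 0.0026 dz 0.0110 yaw -0.000
end [ 0.5692 -0.099   0.16  ] 1.5999999999999999
```

Request:
play_rows(targets=[{"dx":-0.0166,"dy":0.012,"dz":0.04,"yaw":-0.14,"jaw":1},{"dx":-0.018,"dy":0.0095,"dz":0.04,"yaw":0,"jaw":1},{"dx":-0.018,"dy":0.0095,"dz":0.04,"yaw":0,"jaw":1},{"dx":-0.018,"dy":0.0095,"dz":0.03,"yaw":0,"jaw":1},{"dx":-0.002,"dy":0.001,"dz":0,"yaw":0,"jaw":1}])

```text
clock: 2.2
tool_pos: [0.5692, -0.0872, 0.1764]
eef_rot: [0.693, 0.721, 0.001, -0.004]
contact_force: [-1.0, 0.0, -0.3]
opening: 0.004
```

Run:
```python
from plant import r
from h import *
g=toW([[-.008,-.133]])[0]
d=wshot(r,"w1")
plan(r.get_state(),[*g,0.018],1.60,n=5,step=.04)
```

```text
pos [ 0.5699 -0.086   0.1782] heading 1.612 tilt [-0.002  0.009 -1.   ] F [ 1.01 -0.95  0.1 ] t 2.25 q7 0.21
dx -0.0032 dy -0.0003 dz 0.0399 yaw 0.012
dx -0.0032 dy -0.0003 dz 0.0399 yaw -0.000
dx -0.0032 dy -0.0003 dz 0.0399 yaw -0.000
dx -0.0032 dy -0.0003 dz 0.0399 yaw -0.000
dx -0.0001 dy -0.0000 dz 0.0007 yaw -0.000
end [ 0.5692 -0.099   0.018 ] 1.6
```

View pics/w1.png

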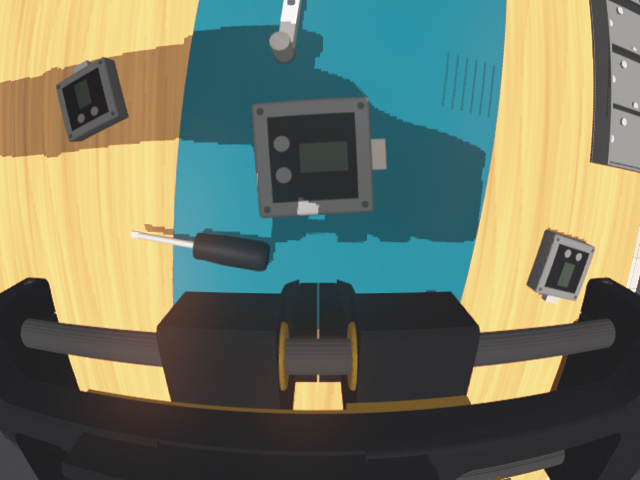

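Run:
```python
from h import *
d=load("w1");e=load("w0")
a=np.array([[253,102],[367,97],[373,211],[260,217]])
b=np.array([[216,203],[458,156],[497,389],[269,438]])/3.3+[240,110]
for p,q in zip(a,b):
    o1,v1=wray(d,p);o2,v2=wray(e,q);v1,v2=v1[0],v2[0]
    s=np.linalg.lstsq(np.c_[v1,-v2],o2-o1,rcond=None)[0];print((o1+s[0]*v1).round(4),(o2+s[1]*v2).round(4))
P=wonz(d,a,.04)[:,:2];print(P,toP(P.mean(0))*1000);x=P[1]-P[0]+P[2]-P[3];print(np.arctan2(x[1],x[0]))
```

```text
[0.5166 0.0106 0.0423] [0.5161 0.0103 0.0423]
[0.6017 0.0175 0.042 ] [0.6034 0.0178 0.0423]
[ 0.6123 -0.0706  0.0344] [ 0.612  -0.0707  0.0344]
[ 0.5248 -0.0766  0.0473] [ 0.5251 -0.0762  0.0472]
[[ 0.51618701  0.0108887 ]
 [ 0.60191957  0.0178169 ]
 [ 0.61139133 -0.06967982]
 [ 0.52370235 -0.07806611]] [[-19.8075564  -64.54973318]]
0.08807941341107885
```

Request:
play_rows(targets=[{"dx":-0.005,"dy":0,"dz":0.04,"yaw":0,"jaw":1},{"dx":-0.005,"dy":0,"dz":0.04,"yaw":0,"jaw":1},{"dx":-0.004,"dy":0,"dz":0.035,"yaw":0,"jaw":1},{"dx":0,"dy":0,"dz":0.015,"yaw":0,"jaw":1},{"dx":0,"dy":0,"dz":0.004,"yaw":0,"jaw":1}])

```text
clock: 2.75
tool_pos: [0.5776, -0.0877, 0.0494]
eef_rot: [0.689, 0.725, 0.01, -0.0]
contact_force: [-0.1, -0.3, -0.3]
opening: 0.008
```

Run:
```python
from plant import r
from h import *
g=toW([[-.008,-.131]])[0]
plan(r.get_state(),[*g,0.018],1.60,n=5,step=.01)
```

```text
pos [ 0.5776 -0.0877  0.0494] heading 1.623 tilt [ 0.014  0.015 -1.   ] F [-0.07 -0.27 -0.26] t 2.75 q7 0.25
dx -0.0026 dy -0.0026 dz 0.0093 yaw 0.023
dx -0.0027 dy -0.0025 dz 0.0093 yaw -0.000
dx -0.0027 dy -0.0025 dz 0.0093 yaw -0.000
dx -0.0010 dy -0.0010 dz 0.0035 yaw -0.000
dx 0.0000 dy 0.0000 dz -0.0000 yaw -0.000
end [ 0.5694 -0.097   0.018 ] 1.6000000000000003
```

Request:
play_rows(targets=[{"dx":-0.004,"dy":-0.004,"dz":0.009,"yaw":0.02,"jaw":1},{"dx":-0.003,"dy":-0.003,"dz":0.009,"yaw":0,"jaw":1},{"dx":-0.003,"dy":-0.002,"dz":0.007,"yaw":0,"jaw":1},{"dx":0,"dy":0,"dz":0.004,"yaw":0,"jaw":1},{"dx":0,"dy":0,"dz":0,"yaw":0,"jaw":1}])

```text
clock: 3.25
tool_pos: [0.5721, -0.0966, 0.0232]
eef_rot: [0.696, 0.718, 0.013, 0.003]
contact_force: [-0.3, -0.2, 0.1]
opening: 0.008
```

```bash
cat >> h.py <<'E'
def st(r):
    s=r.get_state();Rm=R.from_quat(s["eef_rot"]).as_matrix();h=np.arctan2(Rm[1,0],Rm[0,0]);F=np.array(s["contact_force"])
    print("t %.2f"%s["clock"],"plate xy mm",(toP(s["tool_pos"])[0]*1000).round(1),"z %.1f"%(1000*s["tool_pos"][2]),"hd rel plate-y %.3f"%(h-1.4848),"tilt(tool)",(Rm.T@[0,0,1]).round(3)[:2],"F plate",np.round([F[:2]@EX,F[:2]@EY,F[2]],1),"q7 %.2f"%s["q"][6],"v",np.round(s["qd"],3).tolist())
E
python3 - <<'E'
from plant import r
from h import *
st(r)
E
```

```text
t 3.25 plate xy mm [  -5.3 -130.4] z 23.2 hd rel plate-y 0.118 tilt(tool) [0.014 0.022] F plate [-0.3 -0.3  0.1] q7 0.25 v [0.007, -0.009, 0.005, 0.003, 0.003, 0.001, 0.001]
```

Request:
play_rows(targets=[{"dx":0.003,"dy":0,"dz":0.001,"yaw":0,"jaw":1},{"dx":0.003,"dy":0,"dz":0.001,"yaw":0,"jaw":1},{"dx":0.003,"dy":0,"dz":0.001,"yaw":0,"jaw":1},{"dx":0.003,"dy":0,"dz":0.001,"yaw":0,"jaw":1},{"dx":0.003,"dy":0,"dz":0,"yaw":0,"jaw":1}])

```text
clock: 3.75
tool_pos: [0.5729, -0.083, 0.0204]
eef_rot: [0.696, 0.718, 0.013, 0.005]
contact_force: [-0.5, -1.0, -0.3]
opening: 0.006
```

Request:
play_rows(targets=[{"dx":0.003,"dy":0.0004,"dz":0,"yaw":0,"jaw":1},{"dx":0.003,"dy":0.0004,"dz":0,"yaw":0,"jaw":1},{"dx":0.003,"dy":0.0004,"dz":0,"yaw":0,"jaw":1},{"dx":0.003,"dy":0.0004,"dz":0,"yaw":0,"jaw":1},{"dx":0.003,"dy":0.0004,"dz":0,"yaw":0,"jaw":1}])

```text
clock: 4.25
tool_pos: [0.5739, -0.0673, 0.0203]
eef_rot: [0.697, 0.717, 0.012, 0.005]
contact_force: [-0.8, -1.3, -0.6]
opening: 0.004
```

Run:
```python
from plant import r
from h import *
st(r);wshot(r,"w2")
```

```text
t 4.25 plate xy mm [  -6. -101.] z 20.3 hd rel plate-y 0.116 tilt(tool) [0.01  0.024] F plate [-0.6 -1.3 -0.6] q7 0.21 v [-0.062, 0.001, 0.008, 0.002, -0.019, -0.001, -0.039]
```

View pics/w2.png

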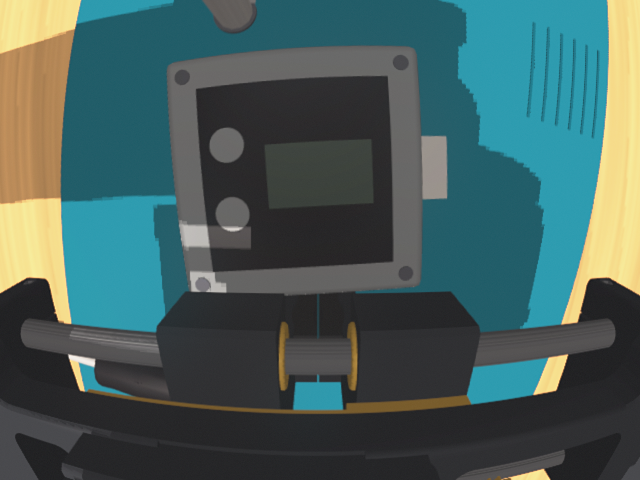

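```bash
cat >> h.py <<'E'
def tester(d,px):
    """px: corners in order TL TR BR BL (tester own frame: -x+y, +x+y, +x-y, -x-y) ; tops z=.04"""
    P=toP(wonz(d,px,.04));u=P[1]-P[0]+P[2]-P[3];print("tester c",(P.mean(0)*1000).round(1),"ang %.3f"%np.arctan2(u[1],u[0]),"sides",(np.linalg.norm(P-np.roll(P,-1,0),axis=1)*1000).round(1));print((P*1000).round(1).tolist())
E
python3 - <<'E'
from h import *
d=load("w2");tester(d,[[168,62],[415,46],[421,286],[191,292]])
print(wproj(d,[[*toW([[-.055,.02]])[0],.048]]))
E
```

```text
tester c [-19.8 -45.3] ang 0.153 sides [86.6 87.8 87.1 85.2]
[[-70.0, -10.0], [15.4, 4.5], [30.8, -81.9], [-55.5, -93.9]]
[[215.29066651 -23.77258692]]
```

Request:
play_rows(targets=[{"dx":0.003,"dy":0.0004,"dz":0,"yaw":0,"jaw":1},{"dx":0.003,"dy":0.0004,"dz":0,"yaw":0,"jaw":1},{"dx":0.003,"dy":0.0004,"dz":0,"yaw":0,"jaw":1},{"dx":0.003,"dy":0.0004,"dz":0,"yaw":0,"jaw":1},{"dx":0.002,"dy":0.0002,"dz":0,"yaw":0,"jaw":1}])

```text
clock: 4.8
tool_pos: [0.5753, -0.0508, 0.0203]
eef_rot: [0.696, 0.718, 0.012, 0.004]
contact_force: [0.0, -2.2, -0.7]
opening: 0.004
```

Request:
play_rows(targets=[{"dx":0.002,"dy":0.0002,"dz":0,"yaw":0,"jaw":1},{"dx":0.002,"dy":0.0002,"dz":0,"yaw":0,"jaw":1},{"dx":0.002,"dy":0.0002,"dz":0,"yaw":0,"jaw":1},{"dx":0.001,"dy":0.0002,"dz":0,"yaw":0,"jaw":1},{"dx":0,"dy":0,"dz":0,"yaw":0,"jaw":1}])

```text
clock: 5.3
tool_pos: [0.5783, -0.0481, 0.0209]
eef_rot: [0.697, 0.717, 0.012, 0.008]
contact_force: [0.2, -1.4, -1.0]
opening: 0.009
```

Run:
```python
from plant import r
from h import *
st(r);wshot(r,"w3");d=r.snapshot("top");cv2.imwrite("pics/t3.png",cv2.resize(d["frame"][170:300,220:400,::-1],None,fx=4.4,fy=4.4))
```

```text
t 5.30 plate xy mm [ -3.3 -81.6] z 20.9 hd rel plate-y 0.113 tilt(tool) [0.005 0.028] F plate [ 0.3 -1.4 -1. ] q7 0.19 v [0.001, 0.001, 0.003, 0.0, 0.001, -0.002, -0.001]
```

View pics/w3.png

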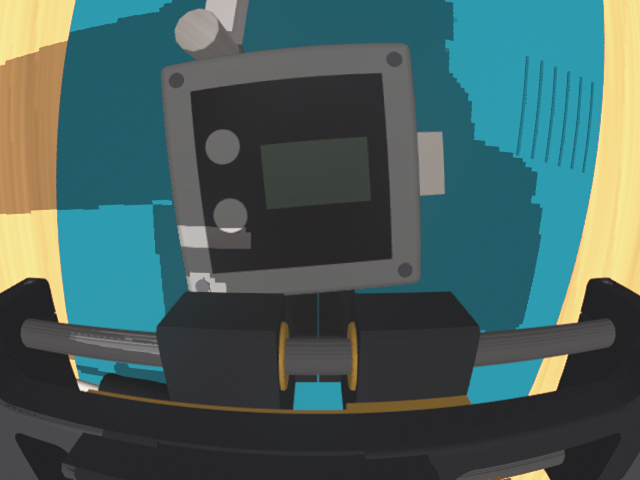

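View pics/t3.png

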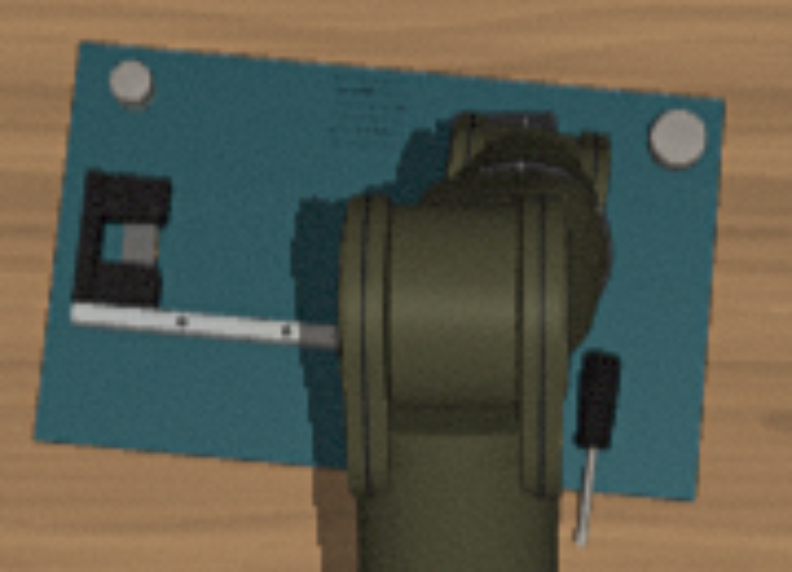

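Run:
```python
from h import *
d=load("w3");tester(d,[[162,65],[410,43],[420,282],[192,292]])
print(wproj(d,[[*toW([[-.055,.02]])[0],.048],[*toW([[-.055,.02]])[0],.008]]))
```

```text
tester c [-18.1 -25.5] ang 0.170 sides [87.2 87.5 86.5 84.5]
[[-69.3, 8.6], [16.4, 24.8], [32.9, -61.1], [-52.6, -74.3]]
[[197.70887153  28.03774773]
 [223.45015798  54.62463496]]
```

Request:
play_rows(targets=[{"dx":-0.005,"dy":0,"dz":0,"yaw":0,"jaw":1},{"dx":-0.002,"dy":0.005,"dz":0,"yaw":-0.05,"jaw":1},{"dx":0,"dy":0.008,"dz":0.001,"yaw":-0.02,"jaw":1},{"dx":0,"dy":0.006,"dz":0.001,"yaw":0,"jaw":1},{"dx":0,"dy":0.001,"dz":0,"yaw":0,"jaw":1}])

```text
clock: 5.9
tool_pos: [0.6001, -0.0499, 0.0195]
eef_rot: [0.668, 0.744, 0.013, 0.007]
contact_force: [0.4, 0.7, -0.7]
opening: 0.006
```

Run:
```python
from plant import r
from h import *
st(r)
```

```text
t 5.90 plate xy mm [ 18.6 -81.4] z 19.5 hd rel plate-y 0.193 tilt(tool) [0.008 0.029] F plate [ 0.4  0.8 -0.7] q7 0.23 v [-0.003, 0.007, 0.0, -0.031, 0.0, 0.034, 0.002]
```

Request:
play_rows(targets=[{"dx":0.003,"dy":0,"dz":0,"yaw":0,"jaw":1},{"dx":0.003,"dy":0.001,"dz":0,"yaw":0,"jaw":1},{"dx":0.003,"dy":0.003,"dz":0,"yaw":-0.04,"jaw":1},{"dx":0.003,"dy":0.0035,"dz":0,"yaw":-0.05,"jaw":1},{"dx":0.003,"dy":0.0035,"dz":0,"yaw":-0.05,"jaw":1}])

```text
clock: 6.4
tool_pos: [0.6114, -0.0351, 0.02]
eef_rot: [0.611, 0.791, 0.012, 0.01]
contact_force: [3.4, -3.1, -2.1]
opening: 0.003
```

Request:
play_rows(targets=[{"dx":0.003,"dy":0.0035,"dz":0,"yaw":-0.05,"jaw":1},{"dx":0.003,"dy":0.0035,"dz":0,"yaw":-0.05,"jaw":1},{"dx":0.003,"dy":0.0035,"dz":0,"yaw":-0.05,"jaw":1},{"dx":0,"dy":0,"dz":0,"yaw":0,"jaw":1},{"dx":0,"dy":0,"dz":0,"yaw":0,"jaw":1}])

```text
clock: 6.9
tool_pos: [0.6237, -0.0221, 0.0214]
eef_rot: [0.543, 0.839, 0.014, 0.015]
contact_force: [3.4, -2.1, -1.7]
opening: 0.003
```

Run:
```python
from plant import r
from h import *
st(r);wshot(r,"w4")
```

```text
t 6.90 plate xy mm [ 39.7 -51.7] z 21.4 hd rel plate-y 0.508 tilt(tool) [-0.01   0.039] F plate [ 3.5 -1.8 -1.7] q7 0.38 v [-0.002, -0.001, -0.009, -0.008, 0.005, 0.001, 0.011]
```

View pics/w4.png

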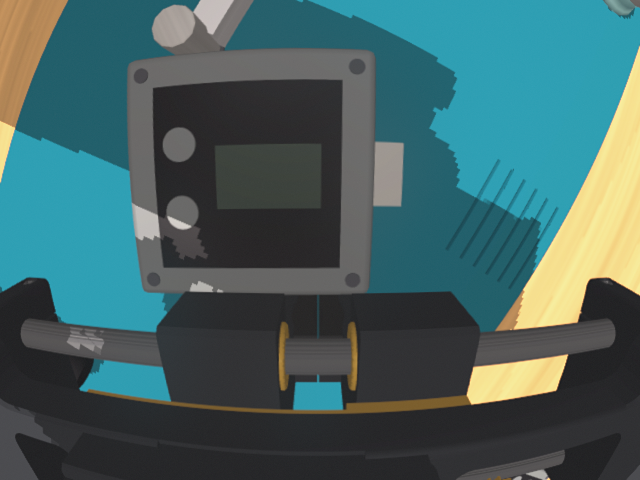

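Run:
```python
from h import *
d=load("w4");tester(d,[[127,62],[374,50],[371,290],[143,292]])
print(wproj(d,[[*toW([[-.055,.02]])[0],.048],[*toW([[-.055,.02]])[0],.008]]))
```

```text
tester c [ -9.6 -14.6] ang 0.512 sides [87.4 86.3 88.5 87.3]
[[-69.1, 2.1], [7.4, 44.5], [50.2, -30.5], [-26.7, -74.3]]
[[174.09699123  24.9597904 ]
 [204.16713009  50.48382881]]
```

Request:
play_rows(targets=[{"dx":0.0027,"dy":0.0037,"dz":0,"yaw":-0.05,"jaw":1},{"dx":0.0027,"dy":0.0037,"dz":0,"yaw":-0.05,"jaw":1},{"dx":0.0027,"dy":0.0037,"dz":0,"yaw":-0.05,"jaw":1},{"dx":0.0027,"dy":0.0037,"dz":0,"yaw":-0.05,"jaw":1},{"dx":0.0027,"dy":0.0037,"dz":0,"yaw":-0.05,"jaw":1}])

```text
clock: 7.45
tool_pos: [0.6379, -0.0016, 0.0229]
eef_rot: [0.426, 0.904, 0.013, 0.021]
contact_force: [4.0, -1.7, -1.7]
opening: 0.008
```

Request:
play_rows(targets=[{"dx":0.0027,"dy":0.0037,"dz":0,"yaw":-0.05,"jaw":1},{"dx":0.0027,"dy":0.0037,"dz":0,"yaw":-0.05,"jaw":1},{"dx":0.0027,"dy":0.0037,"dz":0,"yaw":-0.05,"jaw":1},{"dx":0,"dy":0,"dz":0,"yaw":0,"jaw":1},{"dx":0,"dy":0,"dz":0,"yaw":0,"jaw":1}])

```text
clock: 7.95
tool_pos: [0.645, 0.016, 0.0241]
eef_rot: [0.348, 0.937, 0.014, 0.025]
contact_force: [2.9, -1.6, -0.2]
opening: 0.002
```

Run:
```python
from plant import r
from h import *
st(r);wshot(r,"w5")
```

```text
t 7.95 plate xy mm [ 57.6 -11.9] z 24.1 hd rel plate-y 0.944 tilt(tool) [-0.037  0.043] F plate [ 3.1 -1.4 -0.2] q7 0.61 v [-0.006, 0.0, -0.008, -0.005, 0.005, 0.004, 0.01]
```

View pics/w5.png

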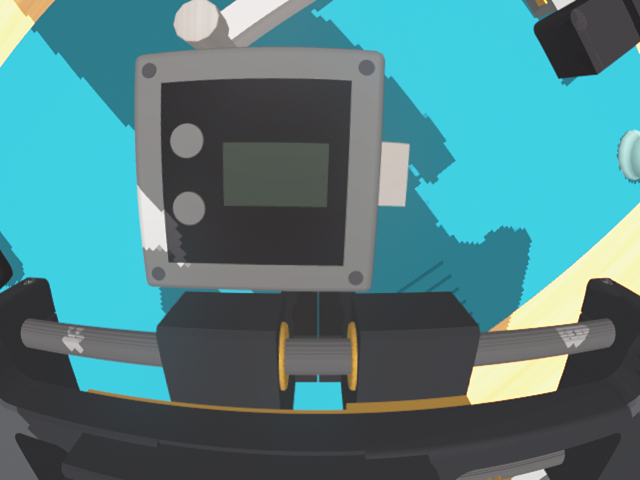

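```bash
cat >> h.py <<'E'
def rel(c,a,p):
    d=np.array(p)-c;print("in tester frame",(np.array([d[0]*np.cos(a)+d[1]*np.sin(a),-d[0]*np.sin(a)+d[1]*np.cos(a)])).round(1))
E
python3 - <<'E'
from h import *
d=load("w5");tester(d,[[136,58],[384,52],[371,289],[148,287]])
E
```

```text
tester c [-2.   3.1] ang 0.930 sides [87.1 86.5 87.4 87. ]
[[-62.6, -5.4], [-10.3, 64.3], [58.5, 11.9], [6.5, -58.3]]
```

Request:
play_rows(targets=[{"dx":0.0025,"dy":0.0037,"dz":0.0006,"yaw":-0.05,"jaw":1},{"dx":0.0025,"dy":0.0037,"dz":0.0006,"yaw":-0.05,"jaw":1},{"dx":0.0025,"dy":0.0037,"dz":0.0006,"yaw":-0.05,"jaw":1},{"dx":0.0025,"dy":0.0037,"dz":0.0006,"yaw":-0.05,"jaw":1},{"dx":0.0025,"dy":0.0037,"dz":0.0006,"yaw":-0.05,"jaw":1}])

```text
clock: 8.5
tool_pos: [0.6476, 0.0363, 0.023]
eef_rot: [0.22, 0.975, 0.009, 0.029]
contact_force: [3.6, -3.3, 4.0]
opening: 0.003
```

Request:
play_rows(targets=[{"dx":0.0024,"dy":0.0037,"dz":0.0006,"yaw":-0.05,"jaw":1},{"dx":0.0024,"dy":0.0037,"dz":0.0006,"yaw":-0.05,"jaw":1},{"dx":0.0024,"dy":0.0037,"dz":0.0006,"yaw":-0.05,"jaw":1},{"dx":0,"dy":0,"dz":0,"yaw":0,"jaw":1},{"dx":0,"dy":0,"dz":0,"yaw":0,"jaw":1}])

```text
clock: 9.0
tool_pos: [0.6475, 0.0523, 0.0221]
eef_rot: [0.138, 0.99, 0.008, 0.032]
contact_force: [3.9, -1.9, 2.4]
opening: 0.009
```

Run:
```python
from plant import r
from h import *
st(r);wshot(r,"w6")
```

```text
t 9.00 plate xy mm [57.  24.4] z 22.1 hd rel plate-y 1.380 tilt(tool) [-0.061  0.024] F plate [ 4.  -1.6  2.4] q7 0.84 v [-0.005, 0.0, -0.007, 0.002, 0.004, 0.001, 0.012]
```

View pics/w6.png

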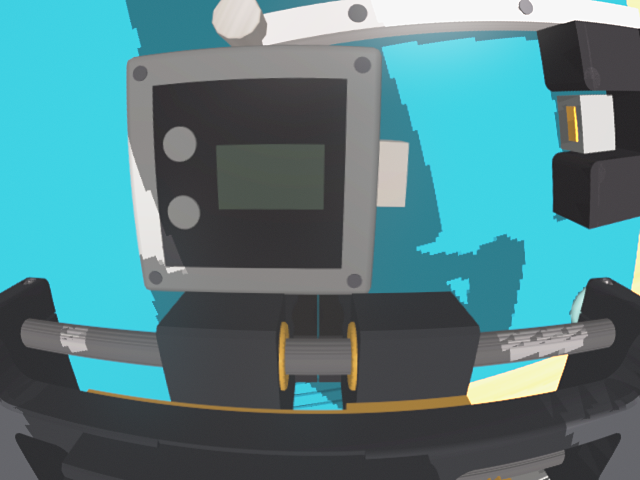

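Request:
play_rows(targets=[{"dx":0.002,"dy":0.0035,"dz":0,"yaw":-0.05,"jaw":1},{"dx":0.002,"dy":0.0035,"dz":0,"yaw":-0.05,"jaw":1},{"dx":0.002,"dy":0.0035,"dz":0,"yaw":-0.05,"jaw":1},{"dx":0.002,"dy":0.001,"dz":0,"yaw":-0.03,"jaw":1},{"dx":0.001,"dy":0,"dz":0,"yaw":0,"jaw":1}])

```text
clock: 9.55
tool_pos: [0.6466, 0.0714, 0.0224]
eef_rot: [0.041, 0.998, 0.009, 0.039]
contact_force: [3.9, -1.0, 1.7]
opening: 0.007
```

Run:
```python
from plant import r
from h import *
st(r);wshot(r,"w7")
```

```text
t 9.55 plate xy mm [54.5 43.4] z 22.4 hd rel plate-y 1.573 tilt(tool) [-0.076  0.022] F plate [ 4.  -0.6  1.7] q7 0.94 v [-0.015, -0.004, -0.002, 0.024, 0.003, -0.037, -0.008]
```

View pics/w7.png

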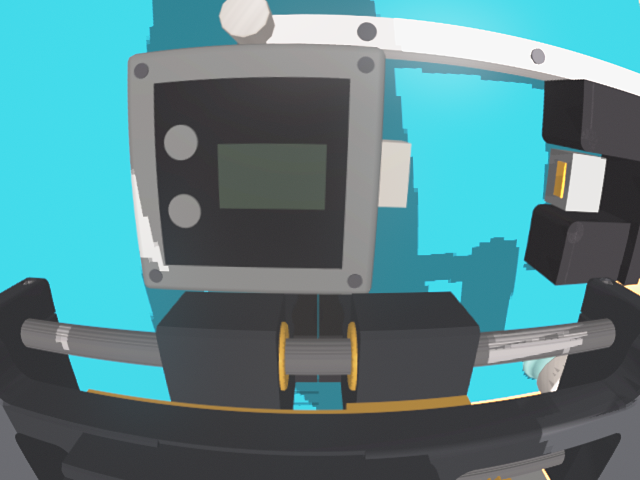

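Request:
play_rows(targets=[{"dx":0.0015,"dy":0,"dz":0,"yaw":0,"jaw":1},{"dx":0.0015,"dy":0,"dz":0,"yaw":0,"jaw":1},{"dx":0.0015,"dy":0,"dz":0,"yaw":0,"jaw":1},{"dx":0.0015,"dy":0,"dz":0,"yaw":0,"jaw":1},{"dx":0.0015,"dy":0,"dz":0,"yaw":0,"jaw":1}])

```text
clock: 10.1
tool_pos: [0.6464, 0.0733, 0.0226]
eef_rot: [0.04, 0.998, 0.011, 0.046]
contact_force: [6.8, -1.0, -0.4]
opening: 0.006
```

Run:
```python
from plant import r
from h import *
st(r);wshot(r,"w8");tester
```

```text
t 10.10 plate xy mm [54.1 45.3] z 22.6 hd rel plate-y 1.575 tilt(tool) [-0.09   0.027] F plate [ 6.9 -0.4 -0.4] q7 0.93 v [-0.011, -0.007, 0.021, 0.031, 0.014, -0.059, -0.015]
```

View pics/w8.png

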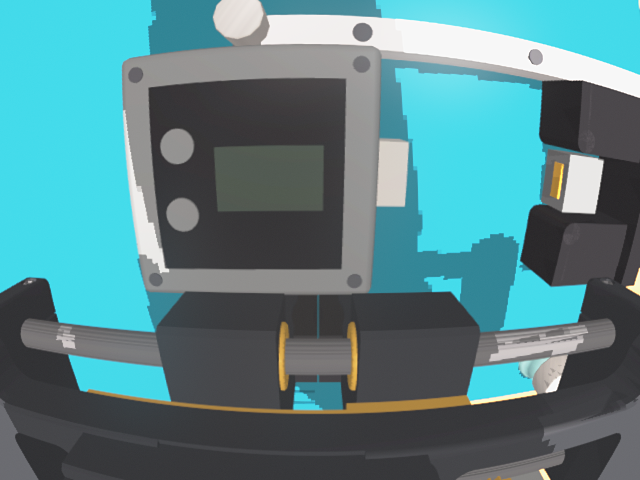

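Run:
```python
from h import *
d=load("w8");tester(d,[[122,61],[381,48],[371,291],[147,291]])
f=d["frame"];cv2.imwrite("pics/w8c.png",cv2.resize(f[0:110,100:420,::-1],None,fx=2.5,fy=4))
# rail face top edge points along rail at z=.03 
print(wproj(d,np.c_[toW([[-.047,.02],[-.047,.05],[-.047,.08],[-.047,.11],[-.047,.14]]),[.03]*5]).round(0).tolist())
```

```text
tester c [-3.1 21.1] ang 1.577 sides [87.4 86.  87.2 86.7]
[[-46.3, -22.8], [-46.4, 64.6], [39.6, 64.9], [40.5, -22.3]]
[[247.0, 50.0], [334.0, 49.0], [418.0, 54.0], [493.0, 64.0], [554.0, 77.0]]
```

View pics/w8c.png

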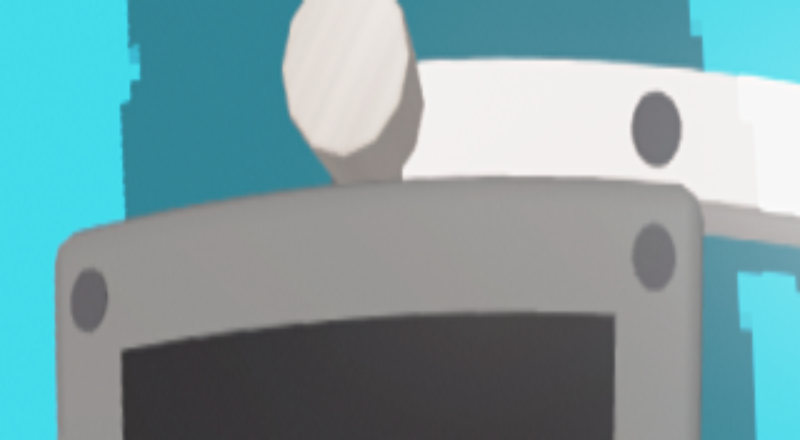

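Request:
play_rows(targets=[{"dx":-0.006,"dy":0,"dz":0,"yaw":0,"jaw":1},{"dx":-0.01,"dy":0,"dz":0,"yaw":0,"jaw":1},{"dx":-0.006,"dy":0,"dz":-0.015,"yaw":0,"jaw":1},{"dx":0,"dy":0,"dz":-0.025,"yaw":0,"jaw":1},{"dx":0,"dy":-0.01,"dz":-0.025,"yaw":0.1,"jaw":1}])

```text
clock: 10.65
tool_pos: [0.6486, 0.0632, 0.0814]
eef_rot: [0.087, 0.996, 0.012, 0.028]
contact_force: [-0.5, -0.2, 1.3]
opening: 0.005
```

Run:
```python
from plant import r
from h import *
st(r);plan(r.get_state(),[*toW([[-.004,-.052]])[0],.085],1.4848,n=13,step=.015)
```

```text
t 10.65 plate xy mm [57.2 35.4] z 81.4 hd rel plate-y 1.482 tilt(tool) [-0.054  0.028] F plate [-0.5 -0.3  1.3] q7 0.93 v [0.133, -0.398, 0.092, 0.071, -0.466, 0.332, -0.497]
pos [0.6486 0.0632 0.0814] heading 2.967 tilt [ 0.058  0.018 -0.998] F [-0.48 -0.24  1.25] t 10.65 q7 0.93
dx 0.0075 dy -0.0130 dz -0.0005 yaw 0.145
dx 0.0055 dy -0.0139 dz -0.0005 yaw 0.145
dx 0.0035 dy -0.0146 dz -0.0005 yaw 0.145
dx 0.0013 dy -0.0149 dz -0.0005 yaw 0.145
dx -0.0009 dy -0.0150 dz -0.0005 yaw 0.145
dx -0.0030 dy -0.0147 dz -0.0005 yaw 0.145
dx -0.0051 dy -0.0141 dz -0.0005 yaw 0.145
dx -0.0008 dy -0.0015 dz -0.0001 yaw 0.145
dx 0.0000 dy 0.0000 dz -0.0000 yaw 0.145
dx 0.0000 dy 0.0000 dz -0.0000 yaw 0.145
dx 0.0000 dy 0.0000 dz -0.0000 yaw 0.032
dx 0.0000 dy 0.0000 dz -0.0000 yaw -0.000
dx 0.0000 dy 0.0000 dz -0.0000 yaw -0.000
end [ 0.5801 -0.0186  0.085 ] 1.4848
```

Request:
play_rows(targets=[{"dx":0.0075,"dy":-0.013,"dz":0,"yaw":0.145,"jaw":1},{"dx":0.0055,"dy":-0.014,"dz":0,"yaw":0.145,"jaw":1},{"dx":0.0035,"dy":-0.0145,"dz":0,"yaw":0.145,"jaw":1},{"dx":0.0013,"dy":-0.015,"dz":0,"yaw":0.145,"jaw":1},{"dx":-0.001,"dy":-0.015,"dz":0,"yaw":0.145,"jaw":1}])

```text
clock: 11.15
tool_pos: [0.5893, 0.008, 0.0766]
eef_rot: [0.445, 0.895, 0.019, 0.012]
contact_force: [-0.0, -0.3, 0.4]
opening: 0.006
```

Request:
play_rows(targets=[{"dx":-0.003,"dy":-0.0147,"dz":0,"yaw":0.145,"jaw":1},{"dx":-0.004,"dy":-0.01,"dz":0,"yaw":0.145,"jaw":1},{"dx":0,"dy":0,"dz":0,"yaw":0.145,"jaw":1},{"dx":0,"dy":0,"dz":0,"yaw":0.145,"jaw":1},{"dx":0,"dy":0,"dz":0,"yaw":0.1,"jaw":1}])

```text
clock: 11.65
tool_pos: [0.5561, -0.0111, 0.0705]
eef_rot: [0.727, 0.687, 0.011, -0.007]
contact_force: [-0.6, 0.3, 0.3]
opening: 0.006
```

Run:
```python
from plant import r
from h import *
st(r);wshot(r,"w9");plan(r.get_state(),[*toW([[-.004,-.050]])[0],.085],1.4848,n=5,step=.015)
```

```text
t 11.65 plate xy mm [-28.6 -46.6] z 70.5 hd rel plate-y 0.030 tilt(tool) [0.027 0.005] F plate [-0.6  0.2  0.3] q7 0.09 v [-0.123, 0.021, 0.195, 0.032, -0.446, 0.039, -0.597]
pos [ 0.5558 -0.0107  0.0704] heading 1.512 tilt [ 0.006  0.027 -1.   ] F [-1.3  -0.14 -0.43] t 11.7 q7 0.09
dx -0.0023 dy 0.0128 dz -0.0075 yaw 0.028
dx -0.0018 dy 0.0121 dz -0.0071 yaw -0.000
dx 0.0000 dy 0.0000 dz -0.0000 yaw -0.000
dx 0.0000 dy 0.0000 dz -0.0000 yaw -0.000
dx 0.0000 dy 0.0000 dz -0.0000 yaw -0.000
end [ 0.5803 -0.0166  0.085 ] 1.4848
```

View pics/w9.png

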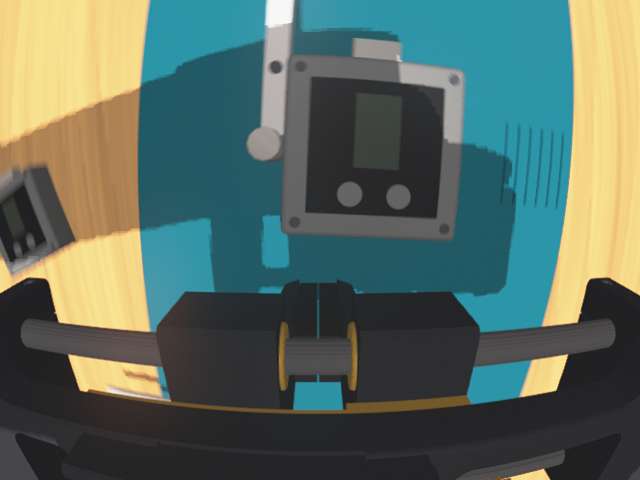

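Request:
play_rows(targets=[{"dx":-0.003,"dy":0.009,"dz":0,"yaw":0.02,"jaw":1},{"dx":-0.002,"dy":0.008,"dz":0.005,"yaw":0,"jaw":1},{"dx":0,"dy":0.005,"dz":0.012,"yaw":0,"jaw":1},{"dx":0,"dy":0,"dz":0.012,"yaw":0,"jaw":1},{"dx":0,"dy":0,"dz":0.006,"yaw":0,"jaw":1}])

```text
clock: 12.2
tool_pos: [0.5766, -0.0152, 0.0311]
eef_rot: [0.732, 0.681, 0.01, -0.011]
contact_force: [-1.0, 0.1, -1.1]
opening: 0.007
```

Run:
```python
from plant import r
from h import *
st(r)
```

```text
t 12.20 plate xy mm [ -7.8 -48.9] z 31.1 hd rel plate-y 0.014 tilt(tool) [ 0.029 -0.003] F plate [-1.  -0.  -1.1] q7 0.09 v [0.018, 0.114, -0.031, -0.01, -0.008, -0.113, 0.014]
```

Request:
play_rows(targets=[{"dx":0.001,"dy":0.001,"dz":0.005,"yaw":0.01,"jaw":1},{"dx":0.003,"dy":0,"dz":0.004,"yaw":0,"jaw":1},{"dx":0.003,"dy":0,"dz":0.001,"yaw":0,"jaw":1},{"dx":0.003,"dy":0,"dz":0,"yaw":0,"jaw":1},{"dx":0.003,"dy":0,"dz":0,"yaw":0,"jaw":1}])

```text
clock: 12.7
tool_pos: [0.5769, -0.0011, 0.0188]
eef_rot: [0.736, 0.677, 0.008, -0.013]
contact_force: [-0.3, -1.1, -0.9]
opening: 0.007
```

Request:
play_rows(targets=[{"dx":0.003,"dy":0,"dz":0,"yaw":0,"jaw":1},{"dx":0.003,"dy":0,"dz":0,"yaw":0,"jaw":1},{"dx":0.003,"dy":0,"dz":0,"yaw":0,"jaw":1},{"dx":0.003,"dy":0,"dz":0,"yaw":0,"jaw":1},{"dx":0.003,"dy":0,"dz":0,"yaw":0,"jaw":1}])

```text
clock: 13.2
tool_pos: [0.5782, 0.0133, 0.02]
eef_rot: [0.736, 0.677, 0.007, -0.011]
contact_force: [-0.6, -1.8, -1.6]
opening: 0.002
```

Run:
```python
from plant import r
from h import *
st(r);wshot(r,"w10")
```

```text
t 13.20 plate xy mm [ -8.6 -20.4] z 20.0 hd rel plate-y 0.002 tilt(tool) [ 0.027 -0.007] F plate [-0.4 -1.8 -1.6] q7 0.05 v [-0.061, 0.001, 0.013, -0.008, -0.016, 0.009, -0.037]
```

View pics/w10.png

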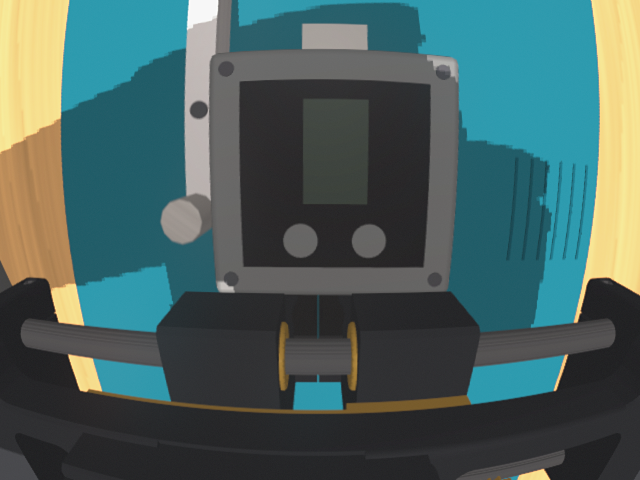

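Request:
play_rows(targets=[{"dx":0.003,"dy":0,"dz":0,"yaw":0,"jaw":1},{"dx":0.003,"dy":0,"dz":0,"yaw":0,"jaw":1},{"dx":0.003,"dy":0,"dz":0,"yaw":0,"jaw":1},{"dx":0.003,"dy":0,"dz":0,"yaw":0,"jaw":1},{"dx":0.003,"dy":0,"dz":0,"yaw":0,"jaw":1}])

```text
clock: 13.75
tool_pos: [0.5795, 0.0299, 0.0203]
eef_rot: [0.736, 0.677, 0.008, -0.012]
contact_force: [-0.8, -1.4, -1.3]
opening: 0.004
```

Request:
play_rows(targets=[{"dx":0.003,"dy":0,"dz":0,"yaw":0,"jaw":1},{"dx":0.003,"dy":0,"dz":0,"yaw":0,"jaw":1},{"dx":0.003,"dy":0,"dz":0,"yaw":0,"jaw":1},{"dx":0.003,"dy":0,"dz":0,"yaw":0,"jaw":1},{"dx":0.003,"dy":0,"dz":0,"yaw":0,"jaw":1}])

```text
clock: 14.25
tool_pos: [0.5809, 0.0462, 0.0207]
eef_rot: [0.736, 0.677, 0.008, -0.012]
contact_force: [-0.1, -1.7, -1.4]
opening: 0.009
```

Request:
play_rows(targets=[{"dx":0.003,"dy":0,"dz":0,"yaw":0,"jaw":1},{"dx":0.003,"dy":0,"dz":0,"yaw":0,"jaw":1},{"dx":0.003,"dy":0,"dz":0,"yaw":0,"jaw":1},{"dx":0.003,"dy":0,"dz":0,"yaw":0,"jaw":1},{"dx":0.002,"dy":0,"dz":0,"yaw":0,"jaw":1}])

```text
clock: 14.75
tool_pos: [0.5822, 0.0616, 0.0211]
eef_rot: [0.736, 0.677, 0.008, -0.012]
contact_force: [0.4, -1.6, -1.9]
opening: 0.012
```

Run:
```python
from plant import r
from h import *
st(r);wshot(r,"w11")
```

```text
t 14.75 plate xy mm [-8.8 28.1] z 21.1 hd rel plate-y 0.003 tilt(tool) [ 0.027 -0.007] F plate [ 0.5 -1.5 -1.9] q7 -0.01 v [-0.04, 0.003, 0.012, -0.01, -0.01, 0.012, -0.026]
```

View pics/w11.png

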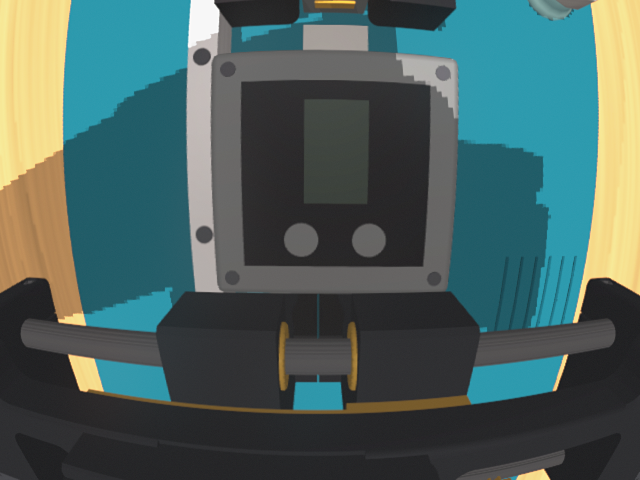

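Request:
play_rows(targets=[{"dx":0.002,"dy":0,"dz":0,"yaw":0,"jaw":1},{"dx":0.002,"dy":0,"dz":0,"yaw":0,"jaw":1},{"dx":0.002,"dy":0,"dz":0,"yaw":0,"jaw":1},{"dx":0.002,"dy":0,"dz":0,"yaw":0,"jaw":1},{"dx":0.002,"dy":0,"dz":0,"yaw":0,"jaw":1}])

```text
clock: 15.3
tool_pos: [0.5831, 0.0722, 0.0214]
eef_rot: [0.736, 0.677, 0.008, -0.012]
contact_force: [-0.3, -1.6, -1.3]
opening: 0.006
```

Request:
play_rows(targets=[{"dx":0.0015,"dy":0,"dz":0,"yaw":0,"jaw":1},{"dx":0.0015,"dy":0,"dz":0,"yaw":0,"jaw":1},{"dx":0.0015,"dy":0,"dz":0,"yaw":0,"jaw":1},{"dx":0.0015,"dy":0,"dz":0,"yaw":0,"jaw":1},{"dx":0.0015,"dy":0,"dz":0,"yaw":0,"jaw":1}])

```text
clock: 15.8
tool_pos: [0.5833, 0.0751, 0.0215]
eef_rot: [0.737, 0.676, 0.005, -0.01]
contact_force: [-0.3, -5.7, -1.4]
opening: 0.004
```

Run:
```python
from plant import r
from h import *
st(r);wshot(r,"w12")
```

```text
t 15.80 plate xy mm [-8.9 41.6] z 21.5 hd rel plate-y -0.001 tilt(tool) [ 0.02  -0.007] F plate [ 0.2 -5.7 -1.4] q7 -0.03 v [-0.023, 0.004, 0.026, -0.006, -0.002, 0.01, -0.02]
```

View pics/w12.png

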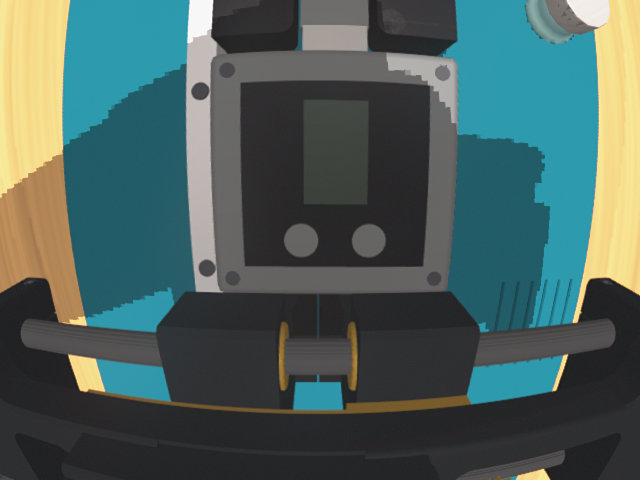

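Request:
play_rows(targets=[{"dx":0.002,"dy":0,"dz":0,"yaw":0,"jaw":1},{"dx":0.002,"dy":0,"dz":0,"yaw":0,"jaw":1},{"dx":0.002,"dy":0,"dz":0,"yaw":0,"jaw":1},{"dx":0.002,"dy":0,"dz":0,"yaw":0,"jaw":1},{"dx":0.002,"dy":0,"dz":0,"yaw":0,"jaw":1}])

```text
clock: 16.35
tool_pos: [0.5832, 0.0753, 0.0216]
eef_rot: [0.739, 0.673, 0.0, -0.006]
contact_force: [-0.4, -6.0, -0.9]
opening: 0.007
```

Run:
```python
from plant import r
from h import *
st(r)
```

```text
t 16.35 plate xy mm [-9.  41.8] z 21.6 hd rel plate-y -0.008 tilt(tool) [ 0.008 -0.008] F plate [ 0.1 -6.  -0.9] q7 -0.04 v [-0.031, 0.004, 0.032, -0.006, -0.001, 0.015, -0.025]
```

Request:
play_rows(targets=[{"dx":0.003,"dy":0,"dz":0,"yaw":0,"jaw":1},{"dx":0.003,"dy":0,"dz":0,"yaw":0,"jaw":1},{"dx":0.003,"dy":0,"dz":0,"yaw":0,"jaw":1},{"dx":0.003,"dy":0,"dz":0,"yaw":0,"jaw":1},{"dx":0.003,"dy":0,"dz":0,"yaw":0,"jaw":1}])

```text
clock: 16.85
tool_pos: [0.5834, 0.0788, 0.0218]
eef_rot: [0.742, 0.671, -0.005, -0.002]
contact_force: [0.1, -6.8, -1.2]
opening: 0.005
```

Run:
```python
from plant import r
from h import *
st(r);wshot(r,"w13")
```

```text
t 16.85 plate xy mm [-9.1 45.3] z 21.8 hd rel plate-y -0.015 tilt(tool) [-0.006 -0.01 ] F plate [ 0.7 -6.8 -1.2] q7 -0.06 v [-0.048, 0.008, 0.037, -0.011, -0.003, 0.022, -0.037]
```

View pics/w13.png

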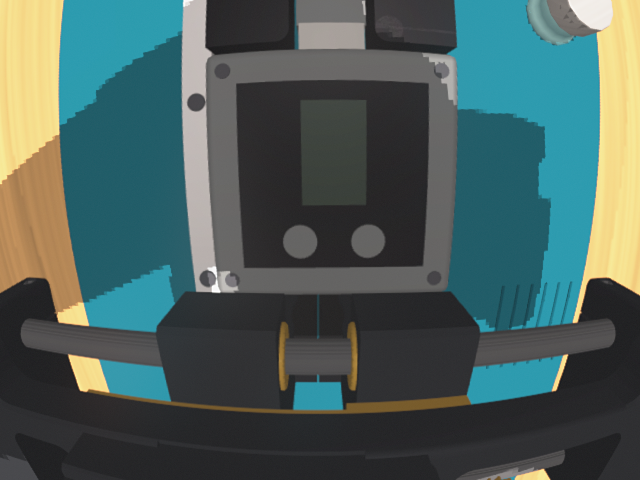

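Request:
play_rows(targets=[{"dx":0.003,"dy":0,"dz":0,"yaw":-0.003,"jaw":1},{"dx":0.003,"dy":0,"dz":0,"yaw":-0.003,"jaw":1},{"dx":0.003,"dy":0,"dz":0,"yaw":-0.003,"jaw":1},{"dx":0.003,"dy":0,"dz":0,"yaw":-0.003,"jaw":1},{"dx":0.003,"dy":0,"dz":0,"yaw":-0.003,"jaw":1}])

```text
clock: 17.4
tool_pos: [0.5837, 0.0816, 0.0219]
eef_rot: [0.739, 0.674, -0.012, 0.003]
contact_force: [-1.0, -8.2, -1.1]
opening: 0.008
```

Run:
```python
from plant import r
from h import *
st(r)
```

```text
t 17.40 plate xy mm [-9.  48.2] z 21.9 hd rel plate-y -0.006 tilt(tool) [-0.021 -0.011] F plate [-0.3 -8.3 -1.1] q7 -0.07 v [-0.041, 0.005, 0.041, -0.01, 0.015, 0.021, -0.017]
```

Request:
play_rows(targets=[{"dx":0.003,"dy":0,"dz":0,"yaw":-0.002,"jaw":1},{"dx":0.003,"dy":0,"dz":0,"yaw":-0.002,"jaw":1},{"dx":0.003,"dy":0,"dz":0,"yaw":-0.002,"jaw":1},{"dx":0.003,"dy":0,"dz":0,"yaw":-0.002,"jaw":1},{"dx":0.003,"dy":0,"dz":0,"yaw":-0.002,"jaw":1}])

```text
clock: 17.9
tool_pos: [0.5837, 0.0813, 0.0221]
eef_rot: [0.739, 0.673, -0.019, 0.009]
contact_force: [-1.0, -9.3, 1.1]
opening: 0.008
```

Run:
```python
from plant import r
from h import *
st(r);d=wshot(r,"w14");f=d["frame"];cv2.imwrite("pics/w14c.png",cv2.resize(f[0:110,170:480,::-1],None,fx=2.5,fy=4))
```

```text
t 17.90 plate xy mm [-9.1 47.8] z 22.1 hd rel plate-y -0.006 tilt(tool) [-0.04  -0.013] F plate [-0.1 -9.4  1.1] q7 -0.08 v [-0.043, 0.006, 0.044, -0.011, 0.009, 0.024, -0.027]
```

View pics/w14c.png

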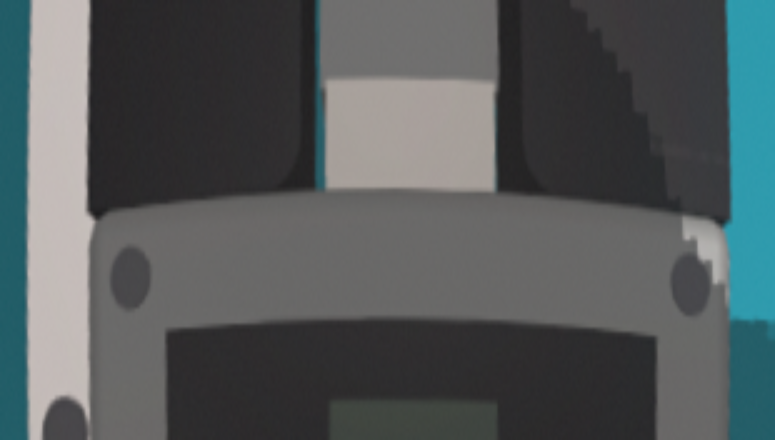

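Request:
play_rows(targets=[{"dx":0.0035,"dy":0,"dz":0,"yaw":-0.002,"jaw":1},{"dx":0.004,"dy":0,"dz":0,"yaw":-0.002,"jaw":1},{"dx":0.0045,"dy":0,"dz":0,"yaw":-0.001,"jaw":1},{"dx":0.0045,"dy":0,"dz":0,"yaw":0,"jaw":1},{"dx":0.0045,"dy":0,"dz":0,"yaw":0,"jaw":1}])

```text
clock: 18.45
tool_pos: [0.5835, 0.0809, 0.0224]
eef_rot: [0.742, 0.67, -0.03, 0.016]
contact_force: [-1.2, -10.5, 1.3]
opening: 0.003
```

Run:
```python
from plant import r
from h import *
st(r)
```

```text
t 18.45 plate xy mm [-9.2 47.5] z 22.4 hd rel plate-y -0.015 tilt(tool) [-0.066 -0.015] F plate [ -0.3 -10.6   1.3] q7 -0.11 v [-0.062, 0.014, 0.069, -0.019, 0.001, 0.037, -0.057]
```

Request:
play_rows(targets=[{"dx":-0.004,"dy":0,"dz":0,"yaw":0,"jaw":1},{"dx":-0.01,"dy":0,"dz":0,"yaw":0,"jaw":1},{"dx":-0.015,"dy":0,"dz":-0.005,"yaw":0,"jaw":1},{"dx":-0.01,"dy":0,"dz":-0.03,"yaw":0,"jaw":1},{"dx":0,"dy":0,"dz":-0.04,"yaw":0,"jaw":1}])

```text
clock: 18.95
tool_pos: [0.5775, 0.0468, 0.0979]
eef_rot: [0.741, 0.671, -0.032, 0.012]
contact_force: [0.9, -0.6, -1.0]
opening: 0.005
```

Request:
play_rows(targets=[{"dx":0.01,"dy":0,"dz":-0.04,"yaw":0,"jaw":1},{"dx":0.015,"dy":0.005,"dz":-0.03,"yaw":0,"jaw":1},{"dx":0.01,"dy":0.005,"dz":0,"yaw":0,"jaw":1},{"dx":0,"dy":0,"dz":0,"yaw":0,"jaw":1},{"dx":0,"dy":0,"dz":0,"yaw":0,"jaw":1}])

```text
clock: 19.45
tool_pos: [0.5955, 0.0827, 0.1743]
eef_rot: [0.742, 0.67, -0.027, 0.013]
contact_force: [-0.3, -0.0, -0.3]
opening: 0.006
```

Run:
```python
from plant import r
from h import *
st(r);d=wshot(r,"w15")
```

```text
t 19.45 plate xy mm [ 2.6 50.3] z 174.3 hd rel plate-y -0.016 tilt(tool) [-0.057 -0.017] F plate [-0.3 -0.  -0.3] q7 -0.14 v [-0.0, 0.006, -0.013, 0.009, -0.009, -0.004, 0.008]
```

View pics/w15.png

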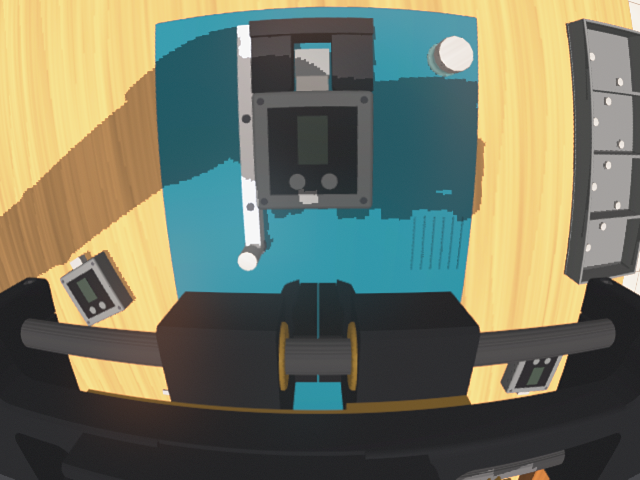

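Run:
```python
from h import *
d=load("w15");f=d["frame"];cv2.imwrite("pics/w15c.png",cv2.resize(f[10:220,225:395,::-1],None,fx=2.85,fy=2.85,interpolation=cv2.INTER_CUBIC))
```

```text
(no output)
```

View pics/w15c.png

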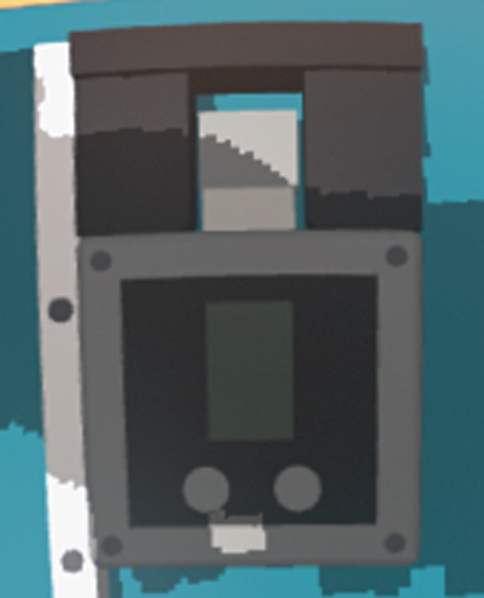

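Run:
```python
from h import *
d=load("w15");c=lambda a:np.array(a)/2.85+[225,10]
# tester own order: -x+y = plate left-bottom after 90ccw ; +x+y=left-top; +x-y=right-top; -x-y=right-bottom
tester(d,c([[90,565],[78,235],[420,233],[421,565]]))
print("rail",toP(wonz(d,c([[71,45],[97,590],[76,235]]),.03))*1000)
print("dock front top corners",toP(wonz(d,c([[78,234],[190,233],[304,231],[420,231]]),.038))*1000)
print("dock back",toP(wonz(d,c([[72,76],[420,70]]),.038))*1000)
```

```text
tester c [ -1.7 104.2] ang 1.573 sides [88.3 87.8 88.1 89.2]
[[-46.3, 60.6], [-45.7, 148.9], [42.0, 147.6], [43.0, 59.5]]
rail [[-48.75260743 203.54747665]
 [-46.57415414  50.99871717]
 [-48.16373982 149.81194882]]
dock front top corners [[-46.1054642  149.36106458]
 [-16.87547195 148.18462748]
 [ 12.37671314 148.09772483]
 [ 42.2811538  148.33773037]]
dock back [[-46.9993934  192.57510529]
 [ 42.94559784 191.94057049]]
```

Run:
```python
from plant import r
from h import *
d=r.snapshot("scene");cv2.imwrite("pics/s16.png",d["frame"][:,:,::-1])
```

```text
(no output)
```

View pics/s16.png

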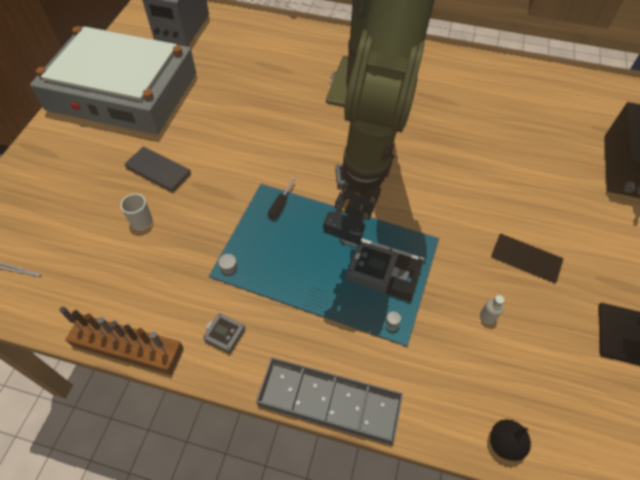

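The scene picture shows the tester against the dock at (380,268). The driver (280,205), reel (228,263) and jar (393,320) are where they started, and the arm is clear.

Run:
```python
from plant import r
print(r.finish_job())
```

```text
the job is handed in; nothing more can be done
None
```

The tester is docked: it was swung a quarter turn round the post and slid along the rail until its nose was plugged in and its housing met the dock. I handed the job in at about 19.5 s.

I pushed it flat on the plate with the shut fingers. Going to the dock, I first felt the contact block at about 6 N, then pushed about 6 mm further to a firm stop. The highest force I read was 10.6 N, at the end of a call, so any brief peaks in between were not seen.

**Last checks:**
- **Wrist camera:** the tester's centre is at (-1.7, 104.2) mm in the plate's frame, turned 1.573 rad. Its front edge lies along the dock face, at about 148–149 mm, with no gap visible.
- **Scene camera:** the driver, reel, jar, phone, power bank, bottle and pot look unmoved, judged by eye. The arm touches nothing.
- **Travel:** the fingertips moved about 6 mm from the block to the stop, slightly under the 7 mm expected. The tool was tilting a little by then, and I could not read the contact's travel directly.

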